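Key the notched plate onto its pin and hold it home

TASK

The notched metal plate on the sprung wheel head is sitting up off its locating pin. With a fingertip, push its studs round until the notch in its rim stands over the pin (on the side where the base has its ear), then press the hub straight down until the plate is fully home on the base with the pin in the notch, and finish while still holding it pressed down there, since the spring lifts it again when let go. Never lift the plate up or tip it off its spindle, and leave the tile, the jar and the kiln stilt beside it where they are.

Things in the scene. Friction and masses are not known exactly. Their poses are not given: they have to be found in the camera images.
- head_base: Fixed dark metal base of the sprung wheel head: a disc of radius 70 mm, 14 mm thick, with one ear 24 mm wide that reaches out along its own +x to 105 mm from the centre and carries a small screw head (top 20 mm above the table). Origin: centre of the underside, on the table; z up. A fixed spindle (radius 8 mm, top 38 mm above the table) stands in the middle, under the plate's hub and hidden by it.
- pin_tip (a point): Top of the fixed round-topped locating pin (diameter 10 mm, top 9 mm above the base's upper face, 23 mm above the table), 53 mm from the base's centre along the base's +x, i.e. in line with the ear. The plate covers it from above unless the notch is over it.
- keyed_plate: Loose metal plate, 120 mm across, 10 mm thick, about 0.25 kg. Origin: centre of its underside; z up; +x points at the notch. It turns on the spindle (1 mm play), stays at the angle it is left at, and rests on a sprung collar of radius 25 mm: underside 26 mm above the table, 3 mm above the pin. Home: underside 14 mm above the table. Notch off the pin, it lands on the pin and tips a little.
- plate_notch (a point): In the plate's single notch, level with the plate's top face, 53 mm from the plate's centre. The notch is open at the rim, 15 mm wide with parallel sides, and runs in from the rim to 44 mm from the centre; so the pin has 2.5 mm to spare on each side.
- plate_hub (a point): Centre of the top of the plate's solid round hub (radius 17 mm), the place to press: 32 mm above the plate's underside, 22 mm above its top face; 58 mm above the table at the start, 46 mm when home.
- stud_a (a point): Centre of the top of one of two upright round studs on the plate, 14 mm in diameter (18 mm collar in the lowest 2 mm), standing 20 mm above the plate's top face, 45 mm from the plate's centre, 90 degrees anticlockwise (seen from above) from the notch. Pushed sideways about the centre it turns the plate; that takes about 1 to 2 N.
- stud_b (a point): The same point of the other, equal stud, 90 degrees clockwise from the notch.
- lift_collar (a joint): Travel in m of the sprung collar under the plate: 0 up, 0.012 when the plate is home. The spring pushes up with 6 N at 0 and 9.6 N at 0.012; less the parts' weight, about 2.5 N on the hub starts it down and about 6 N holds the plate home. Let go, it lifts the plate again.
- glaze_tile_3: Bystander: small glazed test tile, 72 x 48 x 9 mm, lying beside the base. Origin: centre of its underside. Leave it alone.
- jar_iron: Bystander: small screw-lid glaze jar, 54 mm across, 70 mm tall, beside the base. Origin: centre of its underside. Leave it alone.
- stilt_1: Bystander: three-armed kiln stilt, 44 x 39 x 16 mm, beyond the base. Origin: centre of its underside. Leave it alone.

How it is judged:
By the outcome, as a careful person would: the job done as asked, in the order asked, and still so for the second after the job is handed in, while the arm keeps its last pose, push and grip.
It also fails if it takes over 64 s, if anything falls off the work surface, if the arm or the gripper's body presses on something with over 40 N, if the wrist force passes 120 N, or if a joint passes its speed limit or range.

ROBOT

A 6-joint arm with a two-finger parallel gripper is mounted at the origin on a cart in front of the work surface, level with it; the furniture and walls round the work are solid. World frame = base frame: x ahead of the robot, y to its left, z up, the work surface at z = 0. Lengths are in mm, angles in rad, forces in N, time in s.
With the tool pointing down it reaches from about 400 to 825 mm from the base axis. Payload 7 kg.
Tool frame: the origin (TCP) lies at the very end of the fingers, on their centre line; the grasp point (between the pads) lies 19 mm behind it; z points along the fingers, y is the line along which they close (so a half turn about z gives the same grasp; the last joint's range is limited). The gripper opens to 88 mm and grips with 3 to 60 N. Pads are 19 mm wide; open, the fingers measure 130 mm over their backs; the gripper's body (78 mm by 193 mm) begins 47 mm behind the grasp point.
Start: joints at [-1.025, 0.359, 0.012, 0, -1.224, -0.288], TCP at [172.068, -652.677, 192.761] pointing down, gripper open.
Joint ranges: [-3.07, 3.07], [-1.43, 2.12], [-1.02, 1.25], [-3.03, 1.67], [-3.05, -0], [-3.03, 3.03]. Speed limits (rad/s): [2.39, 2.39, 3.01, 3.14, 3.14, 3.14].

INTERFACE

Orientations are given as [roll, pitch, yaw] about the fixed x, y, z axes, in that order (R = Rz(yaw) Ry(pitch) Rx(roll)).
In Python, from bench import * gives the robot as it stands. Calls block until the motion is done:
- move_to(position, orientation): joint-space move of the TCP to a pose.
- line_to(position, speed=150, rotation=None): straight line of the TCP; rotation=None keeps the orientation; speed is the mean speed in mm/s.
- goto_joints(angles): joint-space move.
- release() and grab(force=None): open the fingers fully, or close them until they stop; force is the grip in N (None keeps the last).
- pause(seconds).
- inverse_kinematics(position, orientation): joint angles nearest the present ones, or None.
- state(): the state.
- grab_frame(name): name is "side" or "top"; returns a dict with "frame" (384x512x3 uint8, red, green, blue), "fov_y" (degrees; the focal length in pixels is half the picture's height over the tangent of half this angle, whatever the lens; pixels are square), "cx", "cy" (the principal point, pixels), "eye" and "orientation" of the camera in the world. Camera axes: x right, y up, looking along -z (the intrinsics and any distortion apply to the point x, -y, -z); pixel columns grow to the right and rows downward; lengths in mm; the calibration is good to about 2 mm. A picture is of the moment at which its call begins. There is no depth.
A pose or a line that the arm cannot do raises PlanningError and nothing moves.
- finish_job(): hands the job in; it is judged then, once.
The state is a dict: "time": time; "q": joint angles; "dq": joint speeds; "joint_efforts": joint torques, N m; "position": TCP position; "tool_rot": TCP orientation; "force": force on the tool from outside, world axes, zero at the start; "ft_torque": the same for the moment, N m; "finger_gap": finger opening in mm; "gripper_force": force on a finger pad.
Only numpy, scipy, OpenCV 4.12 (cv2) and the standard library are available. Lean on these libraries where they do the work, as an engineer would, in place of code of your own. Each camera call takes 0.05 s, during which the arm holds its last target. There are 200 camera calls.

## Working session

There is one attempt and no reset: what is moved stays moved. The work goes in short steps, each a Python script; the robot and the scene stay as the last script left them, time stands still between calls to the robot, and variables do not carry over. Pictures are saved under pics/ and viewed, at most 10 in all, crops included, and the job is handed in when it is done.

```bash
ls; mkdir -p pics; python3 - <<'E'
from bench import *
import cv2
for n in("top","side"):
    f=grab_frame(n); print(n,{k:v for k,v in f.items() if k!="frame"})
    cv2.imwrite(f"pics/{n}0.png",f["frame"][:,:,::-1])
s=state(); print(s["time"],s["position"],s["tool_rot"],s["force"])
E
```

```text
pics
top {'fov_y': 44.18023890719626, 'cx': 265.10119862907334, 'cy': 192.04114567998576, 'eye': array([ 412.15292464, -426.26168254,  906.05512576]), 'orientation': array([ 1.71899572e-01, -1.02626227e-04, -1.54899239e+00])}
side {'fov_y': 57.581919269339394, 'cx': 253.0491271270646, 'cy': 190.18426777616844, 'eye': array([  320.29957009, -1123.0285942 ,   487.85585691]), 'orientation': array([ 1.06144679,  0.0219351 , -0.28513557])}
0.1 [ 171.92680779 -652.23813934  191.90347447] [ 3.14007799e+00 -1.34701711e-04 -2.88392092e+00] [0.0837629  0.0335886  0.17820845]
```

View pics/top0.png

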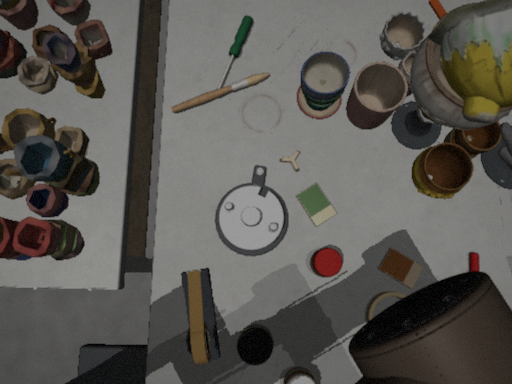

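View pics/side0.png

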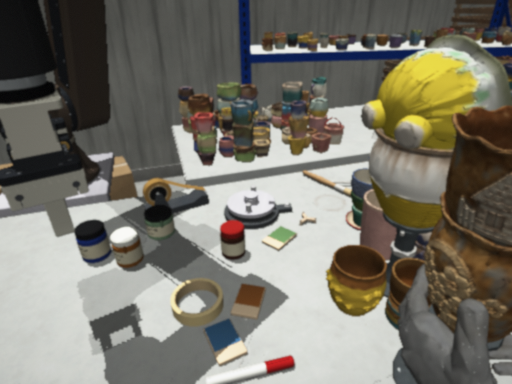

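The top view shows the head at about (252,217), the ear end at (259,172), the notch near (265,190), studs at (229,206) and (274,227), the tile at (316,203), the jar at (328,262) and the stilt at (291,160). The side view shows the same with the head at (252,205). Next is a magnified crop plus ray casting.

```bash
cat > h.py <<'E'
import numpy as np, cv2
from scipy.spatial.transform import Rotation as R
def ray(f,u,v):
    h=f["frame"].shape[0]; F=h/2/np.tan(np.radians(f["fov_y"])/2)
    d=R.from_euler("xyz",f["orientation"]).apply([(u-f["cx"])/F,-(v-f["cy"])/F,-1]); return np.array(f["eye"]),d
def onz(f,u,v,z):
    e,d=ray(f,u,v); return e+d*(z-e[2])/d[2]
def proj(f,P):
    h=f["frame"].shape[0]; F=h/2/np.tan(np.radians(f["fov_y"])/2)
    c=R.from_euler("xyz",f["orientation"]).inv().apply(np.array(P)-f["eye"]); return f["cx"]+F*c[0]/-c[2], f["cy"]-F*c[1]/-c[2]
def crop(f,u0,v0,w,h,s,name):
    cv2.imwrite(name,cv2.resize(f["frame"][v0:v0+h,u0:u0+w,::-1],None,fx=s,fy=s,interpolation=cv2.INTER_CUBIC))
E
python3 - <<'E'
from bench import *
from h import *
f=grab_frame("top"); crop(f,200,155,100,100,6,"pics/c1.png")
for n,u,v,z in(("hub",251,216,58),("sa",229,206,56),("sb",274,227,56),("notch",265,190,36),("ear",259,175,14),("disc",252,219,14),("jar",328,262,70)): print(n,onz(f,u,v,z).round(1))
E
```

```text
hub [ 515.  -398.7   58. ]
sa [ 532.6 -358.2   56. ]
sb [ 496.2 -440.5   56. ]
notch [ 567.  -422.8   36. ]
ear [ 600.  -410.5   14. ]
disc [ 514.6 -399.3   14. ]
jar [ 435.5 -535.9   70. ]
```

View pics/c1.png

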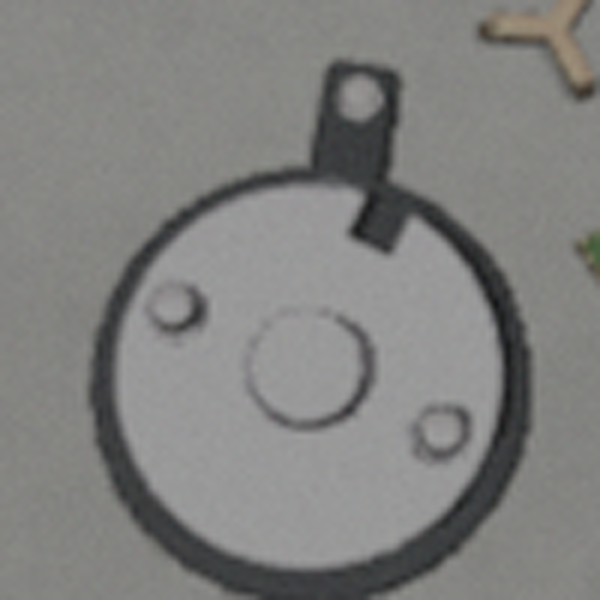

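The crop shows studs at crop (174,306) and (442,430), the hub at (310,367), the notch at (382,222) and the ear screw at (359,97). The stud midpoint, hub and disc agree on a centre near (514.6,-399.2), with the studs about 90 mm apart as specified. The notch is roughly 16° clockwise of the ear. I'll refine both angles with masks and then start moving.

```bash
cat >> h.py <<'E'
def polar(f,z,c):
    g=cv2.cvtColor(f["frame"],cv2.COLOR_RGB2GRAY); v,u=np.mgrid[150:260,195:310]
    P=np.array([onz(f,a,b,z)[:2] for a,b in zip(u.ravel(),v.ravel())])-c
    return g[150:260,195:310].ravel(),np.hypot(*P.T),np.degrees(np.arctan2(P[:,1],P[:,0]))
def angles(f,c):
    """ear heading, notch heading (deg) from dark pixels"""
    g,r,t=polar(f,14,c); m=(r>76)&(r<102)&(abs(t+8)<22)
    ear=t[m&(g<85)]
    g,r,t=polar(f,36,c); m=(r>46)&(r<57)&(abs(t+15)<28); n=t[m&(g<95)]
    return ear.mean().round(2),len(ear),n.mean().round(2),n.std().round(1),len(n)
E
python3 - <<'E'
from bench import *
from h import *
f=grab_frame("top"); C=np.array([514.6,-399.2]); print(angles(f,C))
q=lambda x,y:((x+.5)/6-.5+200,(y+.5)/6-.5+155)
P={n:onz(f,*q(x,y),z) for n,x,y,z in(("hub",310,367,58),("sa",174,306,56),("sb",442,430,56),("notch",382,222,36),("screw",359,97,20))}
for n,p in P.items(): d=p[:2]-C; print(n,p.round(1),np.hypot(*d).round(1),np.degrees(np.arctan2(d[1],d[0])).round(1))
d=P["sa"]-P["sb"];print("plate",np.degrees(np.arctan2(d[1],d[0]))-90,np.hypot(*d[:2]))
# straddle pose check + first move: above the push start
grab(5); 
h=np.radians(-7.5); 
for yaw in(h+np.pi/2,h-np.pi/2): print(yaw,inverse_kinematics([470,-430,90],[np.pi,0,yaw]))
s=state(); print(s["time"],s["finger_gap"])
E
```

```text
(np.float64(-7.41), 116, np.float64(-21.25), np.float64(4.6), 44)
hub [ 515.4 -399.1   58. ] 0.8 6.5
sa [ 533.3 -357.4   56. ] 45.8 65.9
sb [ 497.5 -439.2   56. ] 43.5 -113.2
notch [ 564.  -419.6   36. ] 53.4 -22.4
screw [ 607.1 -411.2   20. ] 93.3 -7.4
plate -23.661299928450106 89.25039557703658
1.4398966328953218 [-0.43515018  0.37656493 -0.20948907  0.         -0.98474233 -2.83734216]
-1.7016960206944713 [-0.43515018  0.37656493 -0.20948907  0.         -0.98474233  0.30425049]
1.625 0.710344919676868
```

```bash
python3 - <<'E'
from bench import *
from h import *
yaw=np.radians(-7.6)-np.pi/2; o=[np.pi,0,yaw]; d=np.array([.9912,-.1323,0])
move_to([457,-434.7,110],o); line_to([457,-434.7,46],100)
p0=np.array([457,-434.7,46]); print(state()["force"])
for k in range(2,27,2):
    line_to(p0+d*k,20); s=state(); F=np.array(s["force"]); print(k,s["position"].round(1),F.round(2),s["time"])
    if np.hypot(*F[:2])>0.8 : break
f=grab_frame("side"); crop(f,180,150,130,100,6,"pics/s1.png")
f=grab_frame("top"); crop(f,190,145,130,100,6,"pics/t1.png")
E
```

```text
[-0.3379856  -0.24683087 -0.10112388]
2 [ 459.5 -435.2   46.7] [-0.21  0.66 -0.39] 4.0417
4 [ 461.2 -435.3   46.1] [0.56 0.93 0.52] 4.2917
```

View pics/t1.png

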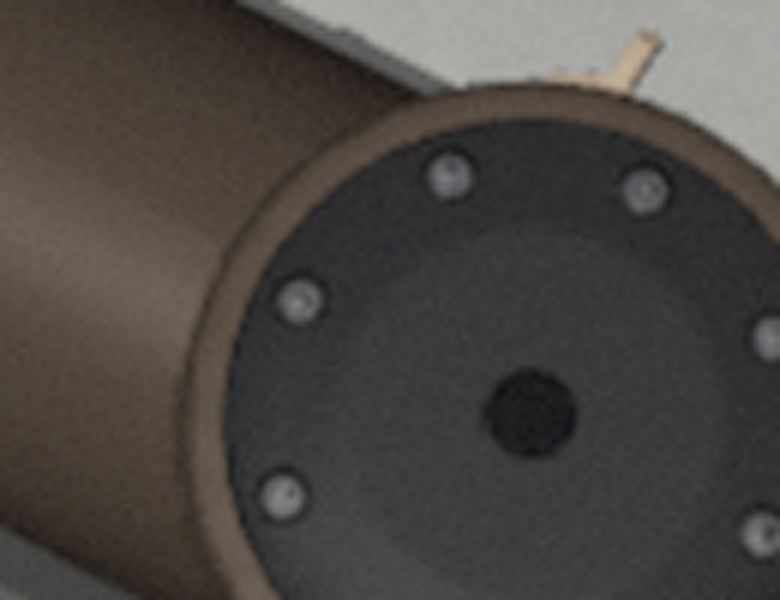

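The top view is fully blocked by the wrist, and the stop at k=4 was only force noise. I'll push on to a bit short of the goal, then back off and look.

```bash
cat >> h.py <<'E'
def fmean(n=8):
    from bench import state,pause
    a=[]
    for _ in range(n): a.append(state()["force"]); pause(.02)
    return np.mean(a,0).round(2)
E
python3 - <<'E'
from bench import *
from h import *
d=np.array([.9912,-.1323,0]); p0=np.array([457,-434.7,46])
for k in (8,11,14,17,20):
    line_to(p0+d*k,25); print(k,state()["position"].round(1),fmean())
line_to(p0+d*6,60); line_to(p0+[0,0,64],120); move_to([300,-520,200],[np.pi,0,np.radians(-97.6)])
f=grab_frame("top"); crop(f,200,155,100,100,6,"pics/t2.png"); print(angles(f,np.array([515.2,-398.8])),state()["time"])
E
```

```text
8 [ 465.1 -435.8   45.9] [-0.25  0.03 -0.15]
11 [ 468.1 -436.2   46. ] [-0.19  0.04  0.  ]
14 [ 471.1 -436.6   46. ] [-0.31  0.1  -0.13]
17 [ 474. -437.   46.] [ 0.02 -0.07  0.33]
20 [ 477.  -437.4   46. ] [-0.4  -0.12  0.06]
(np.float64(-8.69), 83, np.float64(-22.16), np.float64(4.0), 39) 8.3667
```

View pics/t2.png

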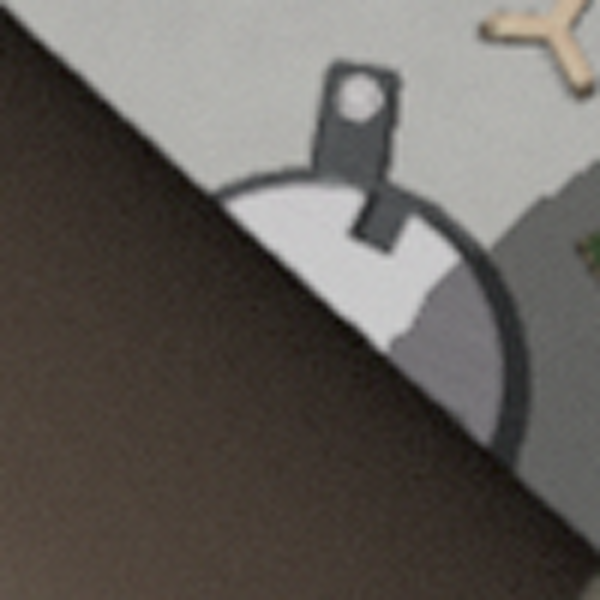

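The notch is unmoved at crop (382,222), so the closed fingers are thinner than assumed and never reached the stud. I'll advance until real contact, then push 11.5 mm from there.

```bash
python3 - <<'E'
from bench import *
from h import *
o=[np.pi,0,np.radians(-97.6)]; d=np.array([.9912,-.1323,0]); p0=np.array([457,-434.7,46])
move_to(list(p0+d*10+[0,0,64]),o); line_to(p0+d*10,120); line_to(p0+d*18,60)
b=fmean(15); kc=None; k=18; hits=0
while k<36:
    k+=1; line_to(p0+d*k,30); F=fmean(10)-b; fx=F@d; print(k,fx.round(2),end="; ")
    if kc is None:
        hits=hits+1 if fx<-.6 else 0
        if hits==2: kc=k-1.5
    elif k>=kc+11: break
print("kc",kc,state()["time"],state()["position"])
p=state()["position"]; line_to(p-d*8,60); line_to(p-d*8+[0,0,64],150)
goto_joints([-1.025,.359,.012,0,-1.224,-.288])
f=grab_frame("top"); crop(f,200,155,100,100,6,"pics/t3.png"); print(angles(f,np.array([515.2,-398.8])),state()["time"])
E
```

```text
19 0.16; 20 0.29; 21 0.17; 22 0.23; 23 0.32; 24 0.2; 25 0.08; 26 0.27; 27 0.09; 28 0.22; 29 0.18; 30 -0.09; 31 -0.04; 32 0.31; 33 0.12; 34 0.36; 35 0.12; 36 0.31; kc None 17.925 [ 492.66511428 -439.43917912   45.9562177 ]
(np.float64(-7.69), 114, np.float64(-21.97), np.float64(4.6), 44) 20.275
```

View pics/t3.png

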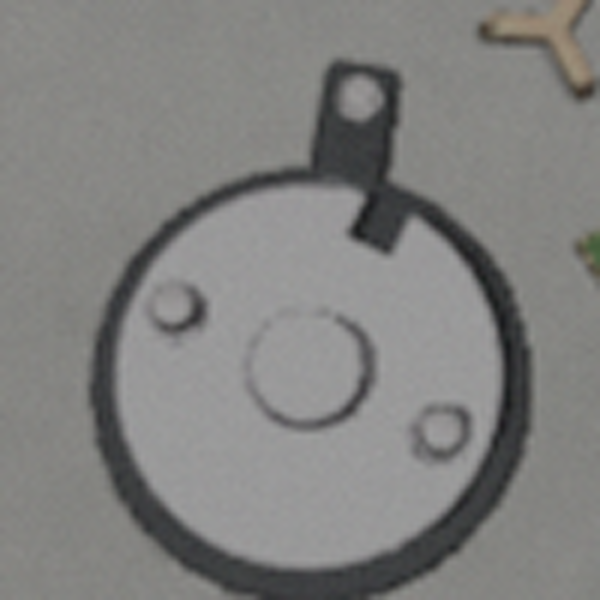

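Still unmoved (notch at crop (382,222)), although the TCP passed where the stud should be. I'll check the gripper state and the side view I saved earlier.

```bash
python3 - <<'E'
from bench import *
from h import *
print(state()["finger_gap"],state()["gripper_force"])
f=grab_frame("side")
c=lambda P:tuple(np.round((np.array(proj(f,P))-[180,150])*6,0))
print("tcp then",c([461.2,-435.3,46.1]),"sb",c([497.1,-440,56]),"sa",c([533.2,-357.6,56]),"hub",c([515.2,-398.8,58]))
E
```

```text
0.15517759993620558 0.0
tcp then (np.float64(315.0), np.float64(357.0)) sb (np.float64(405.0), np.float64(326.0)) sa (np.float64(435.0), np.float64(217.0)) hub (np.float64(421.0), np.float64(265.0))
```

View pics/s1.png

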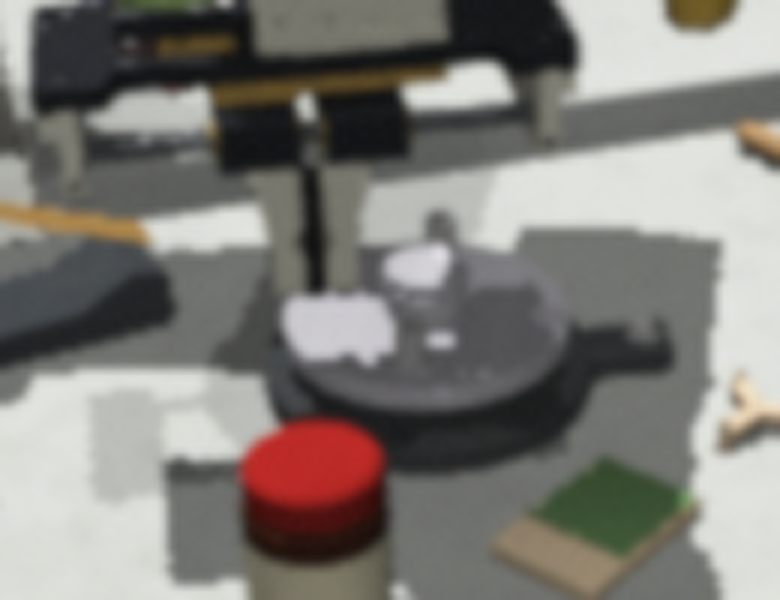

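The side crop shows the finger columns ending near crop (317,292), where the projected TCP is (315,357). That would put the fingertips about 20 mm higher than the reported TCP. I'll check by touching a clear patch of table gently.

```bash
python3 - <<'E'
from bench import *
from h import *
f=grab_frame("top"); 
o=[np.pi,0,np.radians(-97.6)]; P=onz(f,200,165,0); P=np.array([P[0],P[1],0]).round(0); print(P)
move_to(list(P+[0,0,60]),o); line_to(P+[0,0,26],120)
f=grab_frame("side"); u,v=map(int,proj(f,P+[0,0,26])); print("tcp px in crop",(np.array(proj(f,P+[0,0,26]))-[u-50,v-60])*6)
crop(f,u-50,v-60,100,100,6,"pics/s2.png")
b=fmean(10); z=26
while z>-28:
    z-=2
    try: line_to(P+[0,0,z],30)
    except Exception as e: print(z,repr(e)); break
    F=fmean(5)-b
    if F[2]>1.5: print("contact",z,F,state()["position"]); break
else: print("none",z)
line_to(P+[0,0,80],150); print(state()["time"])
E
```

```text
[ 621. -294.    0.]
tcp px in crop [300.53035611 363.91105982]
none -28
33.0083
```

View pics/s2.png

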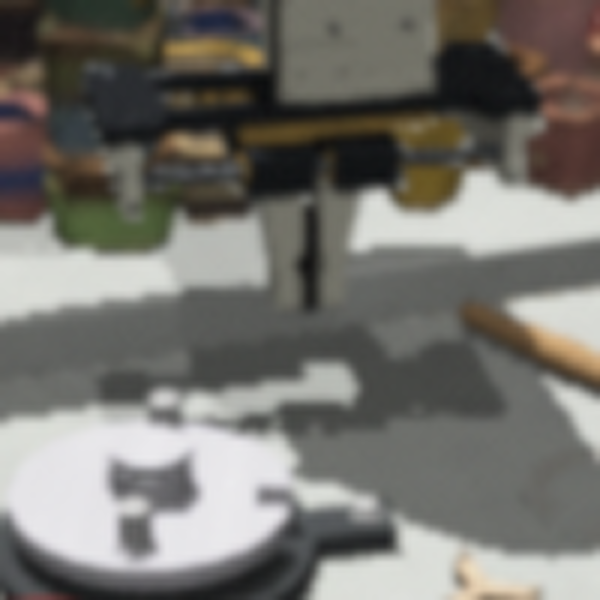

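The tip appears at crop (310,305) against a projected TCP of (300,364). At 2.86 mm/px that is about 30 mm too high, and feeling down to TCP z = -28 met nothing. So the real fingertips sit about 31 mm above the reported TCP. I'll command that much lower and push again with contact detection.

```bash
python3 - <<'E'
from bench import *
from h import *
o=[np.pi,0,np.radians(-97.6)]; d=np.array([.9912,-.1323,0]); p0=np.array([457,-434.7,15])
print(state()["position"],state()["finger_gap"])
move_to(list(p0+d*2+[0,0,60]),o); line_to(p0+d*2,150)
line_to(p0+d*6,60); b=fmean(12); print(b); kc=None; k=6; hits=0
while k<(27 if kc is None else kc+12.2):
    k+=1; line_to(p0+d*k,40); F=fmean(5)-b; fx=F@d; print(k,fx.round(2),F[2],end="; ")
    if abs(F[2])>4 or fx<-6: print("stop"); break
    if kc is None:
        hits=hits+1 if fx<-.6 else 0
        if hits==2: kc=k-1.5
print("kc",kc,state()["time"])
p=state()["position"]; line_to(p-d*8,80); line_to(p-d*8+[0,0,70],200)
goto_joints([-1.025,.359,.012,0,-1.224,-.288])
f=grab_frame("top"); crop(f,200,155,100,100,6,"pics/t4.png"); print(angles(f,np.array([515.2,-398.8])),state()["time"])
E
```

```text
[ 620.31507446 -293.72517042   79.05865995] 0.5514811103602726
[ 0.   -0.05  0.17]
7 -0.25 -0.39; 8 0.21 0.03; 9 0.11 -0.13; 10 0.12 -0.28; 11 0.38 -0.11000000000000001; 12 -0.23 0.11999999999999997; 13 -0.23 -0.17; 14 0.3 -0.14; 15 0.02 -0.06000000000000001; 16 0.15 -0.16; 17 0.01 -0.17; 18 0.26 -0.27; 19 -0.31 -0.68; 20 0.04 -0.52; 21 -0.56 -0.010000000000000009; 22 -0.25 -0.07; 23 0.01 -0.2; 24 -0.33 0.0; 25 -0.52 -0.28; 26 -0.32 -0.45000000000000007; 27 0.05 0.17999999999999997; kc None 41.875
(np.float64(-7.7), 115, np.float64(-10.88), np.float64(4.7), 31) 44.1167
```

View pics/t4.png

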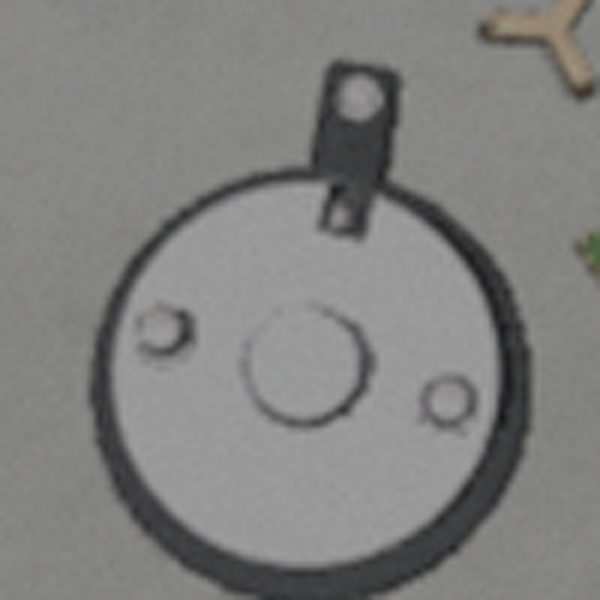

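The plate turned: the notch is now at crop (341,225) with the bright pin visible inside it at (343,213), and the studs are at (165,330) and (450,402). I'll compute the remaining angle.

```bash
python3 - <<'E'
from bench import *
from h import *
f=grab_frame("top")
q=lambda x,y:((x+.5)/6-.5+200,(y+.5)/6-.5+155)
sa,sb=[onz(f,*q(*p),56)[:2] for p in((165,330),(450,402))]; hub=onz(f,*q(306,364),58); d=sa-sb
C=np.array([515.2,-398.8])
ang=lambda p:(np.hypot(*(p[:2]-C)).round(1),np.degrees(np.arctan2(*(p[:2]-C)[::-1])).round(1))
print("plate",np.degrees(np.arctan2(d[1],d[0]))-90,np.hypot(*d),(sa+sb)/2,hub)
print("pin",ang(onz(f,*q(343,213),23)),"notch root",ang(onz(f,*q(341,233),36)),"screw",ang(onz(f,*q(359,97),20)))
g=cv2.cvtColor(f["frame"],cv2.COLOR_RGB2GRAY); print(g[184:198,250:266])
E
```

```text
plate -12.995445456056686 88.72704892314044 [ 515.96533191 -398.18708662] [ 516.29448926 -397.87983328   58.        ]
pin (np.float64(54.3), np.float64(-8.8)) notch root (np.float64(45.7), np.float64(-10.2)) screw (np.float64(92.7), np.float64(-7.7))
[[ 63  63  68  71  80  79  74  69  62  66  61  58  59  43  84 127]
 [116 113 117 115 103  78  70  68  71  67  68  63  58  54  65  92]
 [154 154 155 149 120  51  41  56  71  74  66  65  61  64  57  61]
 [150 151 152 148 113  38  53  68  75  72  64  67  85  95  69  58]
 [153 155 150 132  83  61  78  76  69  73  63  69 113 138 116  94]
 [154 154 151 124  63  87 108  90  72  67  63  81 126 153 150 138]
 [152 151 144 117  67 106 133 114  85  59  60 103 145 154 152 153]
 [153 152 144 102  77 122 138 116  85  53  60 113 152 151 152 151]
 [151 151 139  92  79 118 116  99  75  62  61 112 152 152 150 151]
 [152 152 142 117 108  99  85  68  63  67  79 127 152 151 155 151]
 [152 152 151 152 147 132 114 115 105  91 103 146 152 153 151 153]
 [151 153 152 154 154 151 153 152 146 133 137 153 152 152 152 152]
 [152 152 156 151 153 155 153 151 153 154 153 153 152 156 154 152]
 [153 150 152 152 151 153 153 154 154 154 151 155 150 150 152 154]]
```

The remaining angle is 4.3° from the studs versus the ear, and about 2.2° from the pin inside the notch. I'll push 2.6 mm more (about 3.3°), which is within the ±2.7° slack of both. Then I'll press the hub, using the depth reached and the force to tell home from stuck on the pin.

```bash
cat > press.py <<'E'
from bench import *
from h import *
def press(c=(515.7,-398.5)):
    x,y=c; line_to([x,y,34],120); b=fmean(8); z=34; log=[]
    while z>6:
        z-=1 if z>14 else .5; line_to([x,y,z],40); F=fmean(4)-b; log.append((z,state()["position"][2].round(1),F.round(1).tolist()))
        if F[2]>11: break
    for l in log: print(l)
    print(state()["time"])
E
python3 - <<'E'
from press import *
o=[np.pi,0,np.radians(-97.6)]; d=np.array([.9912,-.1323,0]); p0=np.array([457,-434.7,15])
move_to(list(p0+d*14+[0,0,50]),o); line_to(p0+d*14,150); line_to(p0+d*29.6,40); pause(.1)
p=state()["position"]; print(p,p0+d*29.6); line_to(p-d*4,60); line_to(p-d*4+[0,0,30],120)
line_to([515.7,-398.5,45],120); press()
f=grab_frame("side"); crop(f,195,160,100,80,7,"pics/s3.png")
E
```

```text
[ 486.23749464 -438.46679311   14.92973977] [ 486.33952 -438.61608   15.     ]
(33, np.float64(33.1), [0.3, 0.4, -0.2])
(32, np.float64(32.0), [-0.3, -0.3, -0.0])
(31, np.float64(30.9), [0.3, 0.0, -0.4])
(30, np.float64(29.9), [0.1, 0.2, -0.3])
(29, np.float64(28.9), [0.4, 0.4, -0.2])
(28, np.float64(28.0), [0.0, 0.2, -0.1])
(27, np.float64(27.0), [-0.1, 0.0, 0.0])
(26, np.float64(25.9), [0.2, 0.2, -0.2])
(25, np.float64(25.0), [-0.1, -0.0, -0.3])
(24, np.float64(24.3), [-0.4, 0.8, 2.4])
(23, np.float64(23.1), [0.0, 0.1, 3.3])
(22, np.float64(22.0), [0.4, -0.6, 3.1])
(21, np.float64(21.0), [0.8, -0.5, 3.6])
(20, np.float64(20.0), [0.9, -0.9, 3.4])
(19, np.float64(19.1), [0.8, -0.6, 4.2])
(18, np.float64(18.1), [1.0, -1.1, 4.1])
(17, np.float64(17.1), [1.2, -0.5, 4.1])
(16, np.float64(16.1), [0.8, -0.6, 4.9])
(15, np.float64(15.1), [0.3, -0.6, 5.1])
(14, np.float64(14.2), [0.4, -0.6, 5.6])
(13.5, np.float64(13.8), [0.7, -0.2, 6.4])
(13.0, np.float64(13.3), [0.2, -0.4, 6.3])
(12.5, np.float64(12.8), [0.1, -0.4, 6.5])
(12.0, np.float64(12.5), [0.1, 0.0, 7.5])
(11.5, np.float64(12.5), [-1.2, 1.1, 11.4])
56.275
```

Contact came at 24.4 mm and the hard stop at 12.5 mm, which is the full 12 mm of travel. The force rose along the spring curve from about 2.5 to 6.5 N, then climbed stiffly to 11 N. The plate is home and held, so I'm handing in.

```bash
python3 -c "
from bench import *
print(state()['force'],state()['position']); print(finish_job())"
```

```text
[-1.30400255  1.79060963 11.24426824] [ 515.88094761 -398.59003672   12.51975429]
the job is handed in; nothing more can be done
None
```

I handed the job in with the notch pushed over the pin and the hub pressed down its full 12 mm, held at about 11 N; I judged it home from the travel and force, with no final picture checked and no verdict returned.

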